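# Check the tub caps and shelve the tubs

## Task

Put the three white screw-top tubs away, standing upright on the low steel shelf beside the V-block, carrying each one by its cap only and setting it down without dropping it. One or more of the caps are loose and look just like the tight ones: tug each cap gently, and screw any loose one down clockwise until it holds before you lift its tub, since a loose cap must never be pulled up with a tub hanging from it. Leave the other things on the bench and shelf where they are.

Things in the scene. Friction and masses are not known exactly. Their poses are not given: they have to be found in the camera images.
- tub_a: One of three identical white plastic screw-top tubs with a plain paper band: body 88 mm across, flat shoulder 62 mm above the underside, then a neck 40 mm across, then the black cap; 106 mm high in all, 0.38 to 0.6 kg. Origin: centre of the underside, z up along the tub. Turning a cap that is already against its stop turns the tub along with it, which does no harm.
- cap_a: Fluted black screw cap of tub_a: 54 mm across, from 72 to 106 mm above the tub's underside. Origin: its centre, 89 mm above the underside; the axes are the tub's and do not show how far the cap is screwed. Loose and tight caps look alike. Tightens clockwise seen from above, at about 0.03 N m, while down on its seat; from its loosest to the hard stop is 1.3 rad, so one wrist turn will do.
- slack_a (a joint): How far the cap of tub_a is pulled up off its seat, m: 0 seated (at the start, loose or tight), 0.005 pulled up to its stop. A loose cap comes up 5 mm under a gentle pull (about 1 N) while the tub stays standing; a tight one stays at 0 and the tub comes up with it. Let down or released it drops back to 0. A cap held pulled up cannot be screwed on.
- tub_b: One of three identical white plastic screw-top tubs with a plain paper band: body 88 mm across, flat shoulder 62 mm above the underside, then a neck 40 mm across, then the black cap; 106 mm high in all, 0.38 to 0.6 kg. Origin: centre of the underside, z up along the tub. Turning a cap that is already against its stop turns the tub along with it, which does no harm.
- cap_b: Fluted black screw cap of tub_b: 54 mm across, from 72 to 106 mm above the tub's underside. Origin: its centre, 89 mm above the underside; the axes are the tub's and do not show how far the cap is screwed. Loose and tight caps look alike. Tightens clockwise seen from above, at about 0.03 N m, while down on its seat; from its loosest to the hard stop is 1.3 rad, so one wrist turn will do.
- slack_b (a joint): How far the cap of tub_b is pulled up off its seat, m: 0 seated (at the start, loose or tight), 0.005 pulled up to its stop. A loose cap comes up 5 mm under a gentle pull (about 1 N) while the tub stays standing; a tight one stays at 0 and the tub comes up with it. Let down or released it drops back to 0. A cap held pulled up cannot be screwed on.
- tub_c: One of three identical white plastic screw-top tubs with a plain paper band: body 88 mm across, flat shoulder 62 mm above the underside, then a neck 40 mm across, then the black cap; 106 mm high in all, 0.38 to 0.6 kg. Origin: centre of the underside, z up along the tub. Turning a cap that is already against its stop turns the tub along with it, which does no harm.
- cap_c: Fluted black screw cap of tub_c: 54 mm across, from 72 to 106 mm above the tub's underside. Origin: its centre, 89 mm above the underside; the axes are the tub's and do not show how far the cap is screwed. Loose and tight caps look alike. Tightens clockwise seen from above, at about 0.03 N m, while down on its seat; from its loosest to the hard stop is 1.3 rad, so one wrist turn will do.
- slack_c (a joint): How far the cap of tub_c is pulled up off its seat, m: 0 seated (at the start, loose or tight), 0.005 pulled up to its stop. A loose cap comes up 5 mm under a gentle pull (about 1 N) while the tub stays standing; a tight one stays at 0 and the tub comes up with it. Let down or released it drops back to 0. A cap held pulled up cannot be screwed on.
- shelf: Cream-painted steel shelf tray fixed to the bench, 137 mm deep (its x) by 502 mm long (its y), with a 6 mm thick lip all round. Origin: centre of its underside on the bench, z up. The shelf's floor is 30 mm above the bench, the top of the lip 56 mm above the bench; inside, the floor measures 125 mm by 490 mm.
- vblock: Steel V-block standing on the shelf's floor, 70 mm (x) by 64 mm (y) by 46 mm high, 0.9 kg. Origin: centre of its underside. It stays there; the tubs go beside it.
- can: Tall steel spray can among the tubs, 54 mm across, 165 mm high. Origin: centre of its underside. To be left standing.
- magbase: Dark steel magnetic base block among the tubs, 60 by 50 mm, 58 mm high with its stud, 0.7 kg. Origin: centre of its underside. To be left where it is.
- square: Engineer's square lying on the bench to the robot's right, stock 100 mm, blade 150 mm, 16 mm high. Bystander; origin under the middle of the stock.
- tape: Coiled green tape, ring 72 mm across, 16 mm high, lying to the robot's left. Bystander; origin: centre of its underside.
- protractor: Steel protractor with a 210 mm arm, 16 mm high, lying to the right of the shelf. Bystander; origin under the middle of the arm.
- caliper: Caliper, 220 mm long, 11 mm high, lying to the left of the shelf. Bystander; origin under the middle of its beam.
Not all that is in view belongs to the job. Leave any blue or red look-alike of the tub_c alone.

How it is judged:
By the outcome, as a careful person would: the job done as asked, in the order asked, and still so for the second after the job is handed in, with the robot touching nothing.
It also fails if it takes over 72 s, if anything falls off the work surface, if the arm or the gripper's body presses on something with over 40 N, if the wrist force passes 120 N, or if a joint passes its speed limit or range.

## Robot

A 6-joint arm with a two-finger parallel gripper is mounted at the origin on the work surface. World frame = base frame: x ahead of the robot, y to its left, z up, the work surface at z = 0. Lengths are in m, angles in rad, forces in N, time in s.
With the tool pointing down it reaches from about 0.35 to 0.8 m from the base axis. Payload 7.3 kg.
Tool frame: the origin (TCP) lies between the finger pads; the fingertips stand 25 mm ahead of it and the grasp point (between the pads) lies 6 mm ahead of it (r.tip_extent is the distance from the TCP to the fingertips, in m); z points along the fingers, y is the line along which they close (so a half turn about z gives the same grasp; the last joint's range is limited). The gripper opens to 85 mm and grips with 20 to 120 N. Pads are 22 mm wide; open, the fingers measure 114 mm over their backs; the gripper's body (76 mm by 85 mm) begins 54 mm behind the grasp point. The pads swing forward as they close: fully open they stand 13 mm farther back than shut.
Start: joints at [-1.289, 0.342, 1.524, -0, 1.275, -0.146], TCP at [0.218, -0.478, 0.256] pointing down, gripper open.
Joint ranges: [-2.53, 2.53], [-0.77, 2.02], [0.04, 2.7], [-1, 4.14], [0.28, 2.66], [-3.11, 3.11]. Speed limits (rad/s): [2.57, 2.57, 3.14, 3.14, 3.14, 3.14].

## Interface

Orientations are given as a unit quaternion [x, y, z, w].
In Python, from workcell import r, command_gripper, optics gives the robot as it stands. The module is installed in compiled form; this text tells all that it offers. Calls block until the motion is done:
- r.reach(position, orientation): joint-space move of the TCP to a pose.
- r.move_straight(position, orientation=None, speed=0.15, max_force=None): straight line of the TCP; orientation=None keeps the orientation; speed is the mean speed in m/s. With max_force (N) it stops when the force on the tool has changed by that much, and returns True; else False.
- r.movej(angles): joint-space move.
- command_gripper(opening, force=None): finger opening in m; force is the grip in N (None keeps the last); returns when the fingers have stopped.
- r.hold(seconds).
- r.solve_ik(position, orientation): joint angles nearest the present ones, or None.
- r.read_state(): the state.
- optics.get_image(name): name is "side" or "top" or "wrist"; returns (picture, depth): 420x560x3 uint8, red, green, blue; 420x560 float32, m along the optical axis (not along the pixel's ray), 0 where there is no reading.
- optics.camera_model(name): a dict with "K" (3x3 intrinsics, pixels), "R" (3x3) and "t" (3): a world point X has camera coordinates R X + t; the wrist camera has in their place "tool_from_camera" (4x4, takes a point from camera to tool coordinates, whose origin is the TCP and whose axes are the flange's). Camera axes: x right, y down, z forward; pixel columns grow to the right and rows downward; lengths in m; the calibration is good to about 2 mm. A picture is of the moment at which its call begins: read the wrist's pose just before it. camera_model takes no time and is no camera call.
A pose or a line that the arm cannot do raises r.PlanningError and nothing moves.
- r.finish_job(): hands the job in; it is judged then, once.
The state is a dict: "time_s": time; "joint_positions": joint angles; "dq": joint speeds; "tau": joint torques, N m; "eef_pos": TCP position; "eef_rot": TCP orientation; "contact_force": force on the tool from outside, world axes, zero at the start; "torque": the same for the moment, N m; "grip_width": finger opening in m; "grip_force": force on a finger pad.
Only numpy, scipy, OpenCV 4.12 (cv2) and the standard library are available. Lean on these libraries where they do the work, as an engineer would, in place of code of your own. Each camera call takes 0.05 s, during which the arm holds its last target. There are 200 camera calls.

## Working session

There is one attempt and no reset: what is moved stays moved. The work goes in short steps, each a Python script; the robot and the scene stay as the last script left them, time stands still between calls to the robot, and variables do not carry over. Pictures are saved under pics/ and viewed, at most 10 in all, crops included, and the job is handed in when it is done.

```bash
mkdir -p pics; python3 - <<'E'
from workcell import r, command_gripper, optics
import cv2,numpy as np
for n in ("top","side"):
    p,d=optics.get_image(n); cv2.imwrite(f"pics/{n}0.png",p[:,:,::-1]); np.savez(f"{n}0.npz",p=p,d=d)
    m=optics.camera_model(n); print(n,m["K"],m["R"],m["t"],-m["R"].T@m["t"])
print(r.read_state()); print(r.tip_extent)
print(optics.camera_model("wrist"))
E
```

```text
top [[531.77550272   0.         272.58203953]
 [  0.         531.77550272 212.0313695 ]
 [  0.           0.           1.        ]] [[ 0.00411387 -0.99998318 -0.00408907]
 [-0.99719469 -0.00379671 -0.07475519]
 [ 0.07473841  0.00438513 -0.99719353]] [-0.00678688  0.51546482  1.55530964] [ 0.39780534 -0.01164993  1.58945063]
side [[380.6666615    0.         280.58998927]
 [  0.         380.6666615  204.86809846]
 [  0.           0.           1.        ]] [[-9.98663233e-01 -5.16866435e-02 -4.88022361e-04]
 [-3.27331193e-02  6.39703505e-01 -7.67924455e-01]
 [ 4.00036271e-02 -7.66881944e-01 -6.40540236e-01]] [0.4850468  0.08792286 1.16675168] [0.4406021  0.86358667 0.81510622]
{'time_s': 0.1, 'joint_positions': array([-1.28898434e+00,  3.42663567e-01,  1.52488557e+00, -3.40981542e-05,
        1.27538561e+00, -1.46004091e-01]), 'dq': array([ 0.00031167, -0.0011133 , -0.00223582, -0.00045288, -0.00038237,
       -0.0019137 ]), 'tau': array([ 1.55674370e-03, -4.34450412e+01, -2.46491539e+01, -2.16257454e-04,
        4.65350124e-03,  7.71831772e-07]), 'eef_pos': array([ 0.21773862, -0.47738415,  0.2557025 ]), 'eef_rot': array([ 9.77207503e-01,  2.12285295e-01, -6.18013050e-05, -6.68393060e-04]), 'contact_force': array([-0.57273451, -0.26028897, -0.36365015]), 'torque': array([-0.03296651, -0.02029851,  0.02694158]), 'grip_force': 0.0, 'grip_width': 0.08505807504633307}
0.025
{'K': array([[336.9986978 ,   0.        , 284.02693048],
       [  0.        , 336.9986978 , 214.48431783],
       [  0.        ,   0.        ,   1.        ]]), 'tool_from_camera': array([[-1.40611308e-04, -9.64177766e-01, -2.65256887e-01,
         6.62595955e-02],
       [ 9.99999985e-01, -1.63624939e-04,  6.46626844e-05,
        -1.11870502e-04],
       [-1.05748965e-04, -2.65256874e-01,  9.64177774e-01,
        -1.17716229e-01],
       [ 0.00000000e+00,  0.00000000e+00,  0.00000000e+00,
         1.00000000e+00]])}
```

View pics/top0.png

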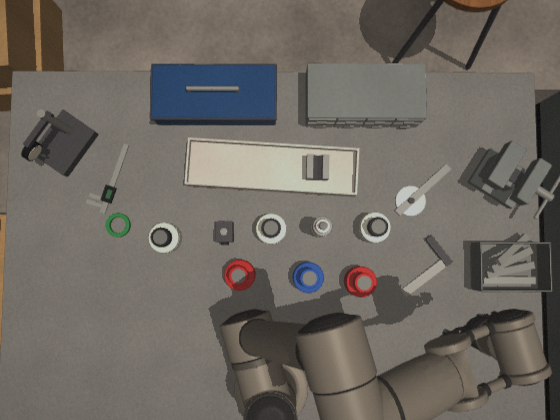

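View pics/side0.png

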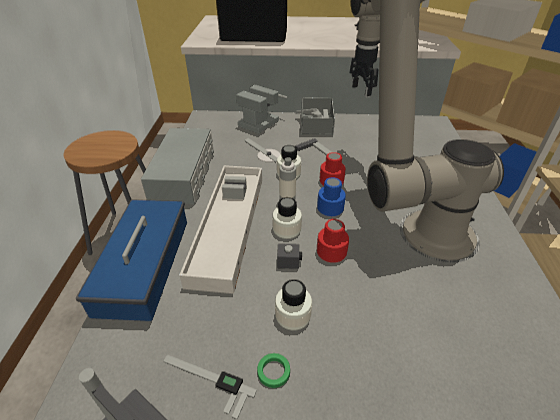

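The top view shows the white tubs at about (163,237), (270,228) and (375,227). The can is at (322,226), the magbase at (224,232), and the shelf spans (185,140) to (358,193) with the V-block at (317,167). The red and blue look-alikes sit nearer the robot. The side view agrees.

```bash
cat > geo.py <<'E'
import numpy as np, cv2
def cloud(d,m):
    v,u=np.mgrid[:d.shape[0],:d.shape[1]]; K=m["K"]
    C=np.dstack([(u-K[0,2])/K[0,0]*d,(v-K[1,2])/K[1,1]*d,d])
    return (C-m["t"])@m["R"]
def ray(m,u,v,z):
    dr=m["R"].T@np.linalg.solve(m["K"],[u,v,1.]); o=-m["R"].T@m["t"]
    return o+dr*(z-o[2])/dr[2]
E
python3 - <<'E'
from workcell import optics
from geo import *
m=optics.camera_model("top"); f=np.load("top0.npz"); p,d=f["p"],f["d"]; W=cloud(d,m); Z=W[...,2]
def comps(mask,name,lo,hi=9999):
    n,l,s,c=cv2.connectedComponentsWithStats(mask.astype(np.uint8))
    for i in range(1,n):
        if lo<s[i,4]<hi:
            q=l==i; (cx,cy),rad=cv2.minEnclosingCircle(np.argwhere(q)[:,::-1].astype(np.float32)); z=np.median(Z[q])
            print(name,s[i],"circ",round(cx),round(cy),round(rad,1),"z %.3f"%z,"xyz circ",ray(m,cx,cy,z).round(4),"cent",ray(m,*c[i],z).round(4), "rad m %.4f"%(rad*np.median(d[q])/531.8), "rgb",np.median(p[q],0))
reg=np.zeros(Z.shape,bool); reg[200:300,90:440]=1
comps(reg&(Z>.095)&(Z<.115),"caps",60)
comps(reg&(Z>.03)&(d>0),"any",60)
reg2=np.zeros(Z.shape,bool); reg2[130:200,175:370]=1
comps(reg2&(Z>.065)&(Z<.09),"vb",60)
q=(reg2&(Z>.046)&(Z<.065)).astype(np.uint8)
pts=W[q>0][:,:2].astype(np.float32)
b=cv2.minAreaRect(pts); print("shelf lip rect",b,cv2.boxPoints(b),"floor z",np.median(Z[150:185,200:290]))
n,l,s,c=cv2.connectedComponentsWithStats((reg2&(p.min(2)>120)).astype(np.uint8)); i=1+s[1:,4].argmax()
b=cv2.minAreaRect(np.argwhere(l==i)[:,::-1].astype(np.float32)); B=cv2.boxPoints(b); print("colour",[ray(m,u,v,.056)[:2].round(3) for u,v in B])
# side view white bodies/caps
ms=optics.camera_model("side"); f=np.load("side0.npz"); Ws=cloud(f["d"],ms)
for y0 in (.29,0,-.29):
    g=(abs(Ws[...,0]-.34)<.06)&(abs(Ws[...,1]-y0)<.1)&(Ws[...,2]>.1)&(Ws[...,2]<.11); print(Ws[g][:,:].mean(0),g.sum())
E
```

```text
caps [368 217  20  20 304] circ 377 227 10.0 z 0.105 xyz circ [ 0.469  -0.2977  0.1053] cent [ 0.4689 -0.2984  0.1053] rad m 0.0279 rgb [112.  109.5 102.5]
caps [261 219  20  19 287] circ 270 228 9.9 z 0.106 xyz circ [0.4643 0.0005 0.1061] cent [0.4643 0.0005 0.1061] rad m 0.0275 rgb [113. 111. 104.]
caps [150 228  21  20 309] circ 160 237 10.1 z 0.105 xyz circ [0.4372 0.3085 0.1053] cent [0.4369 0.3086 0.1053] rad m 0.0283 rgb [99. 97. 92.]
caps [228 266  20  21 309] circ 238 276 10.0 z 0.106 xyz circ [0.3307 0.0901 0.1058] cent [0.3309 0.0903 0.1058] rad m 0.0279 rgb [123.  73.  69.]
caps [299 269  21  20 308] circ 309 278 10.1 z 0.106 xyz circ [ 0.325  -0.1065  0.1057] cent [ 0.325  -0.1066  0.1057] rad m 0.0281 rgb [107.5 114.5 125.5]
caps [354 273  20  20 308] circ 363 283 10.0 z 0.105 xyz circ [ 0.3135 -0.2569  0.1053] cent [ 0.3134 -0.2574  0.1053] rad m 0.0278 rgb [136.  108.5 101.5]
any [358 213  33  31 772] circ 374 228 16.1 z 0.065 xyz circ [ 0.4678 -0.2955  0.0651] cent [ 0.4682 -0.2956  0.0651] rad m 0.0462 rgb [132. 128. 119.]
any [256 214  30  31 734] circ 271 229 15.3
[... 1140 characters left out ...]
[155. 151. 141.]
vb [321 155   8  25 165] circ 324 167 12.5 z 0.075 xyz circ [ 0.6417 -0.1536  0.0748] cent [ 0.6416 -0.1552  0.0748] rad m 0.0359 rgb [156. 151. 141.]
shelf lip rect ((0.6469875574111938, -0.001481384038925171), (0.5028768181800842, 0.13886086642742157), 86.53792572021484) [[ 0.5625     -0.24826814]
 [ 0.7011075  -0.25665364]
 [ 0.7314751   0.24530537]
 [ 0.5928676   0.25369087]] floor z 0.02953652234424306
colour [array([0.594, 0.253]), array([0.735, 0.247]), array([ 0.704, -0.259]), array([ 0.564, -0.249])]
[nan nan nan] 0
[0.33165134 0.02119132 0.10660671] 214
[ 0.31627794 -0.25328242  0.10678172] 123<stdin>:23: RuntimeWarning: Mean of empty slice.
  ret = um.true_divide(
```

```bash
cat > act.py <<'E'
from workcell import r, command_gripper, optics
import numpy as np
ZG=0.100                                   # TCP height for the cap grasp, tub on the bench
C=np.array([.647,-.0015]); ey=np.array([.0604,.998]); 
SLOT={i:C+ey*s for i,s in zip("rml",(-.034,.0735,.181))}
TUB={"r":(.469,-.297),"m":(.4642,.0005),"l":(.437,.3075)}
def q(yaw): return [np.cos(yaw/2),np.sin(yaw/2),0,0]
def fz(n=4):
    v=[]
    for _ in range(n): r.hold(.04); v.append(r.read_state()["contact_force"])
    return np.mean(v,0)
def say(t): s=r.read_state(); print(t,"t=%.1f"%s["time_s"],s["eef_pos"].round(4),"w %.4f"%s["grip_width"],"gf %.0f"%s["grip_force"],s["contact_force"].round(2))
def tug(f0):
    p=r.read_state()["eef_pos"]
    r.move_straight([p[0],p[1],p[2]+.003],speed=.01); r.hold(.2)
    d=(fz()-f0)[2]; say("tug dFz %.2f"%d); return d
def approach(k):
    x,y=TUB[k]; Q=q(np.arctan2(y,x)+np.pi/2+.8)
    r.reach([x,y,.225],Q); say("above"); print(r.read_state()["joint_positions"].round(2))
    hit=r.move_straight([x,y,ZG],speed=.12,max_force=8); say("down hit=%s"%hit); return hit
E
python3 - <<'E'
from act import *
for k in "rml":
    for P in ((*TUB[k],.225),(*TUB[k],.1),(*SLOT[k],.13),(*SLOT[k],.235)):
        a=r.solve_ik(P,q(np.arctan2(P[1],P[0])+np.pi/2+.8)); print(k,np.round(P,3),None if a is None else np.round(a,2))
command_gripper(.085,45)
if not approach("r"):
    f0=fz(); print(f0)
    command_gripper(.045,45); say("grip"); tug(f0)
E
```

```text
r [ 0.469 -0.297  0.225] [-0.7   0.42  1.49 -0.    1.23 -0.94]
r [ 0.469 -0.297  0.1  ] [-0.7   0.57  1.64 -0.    0.94 -0.94]
r [ 0.645 -0.035  0.13 ] [-0.17  0.67  1.33 -0.    1.14 -0.92]
r [ 0.645 -0.035  0.235] [-0.17  0.58  1.19 -0.    1.37 -0.92]
m [0.464 0.    0.225] [-0.16  0.26  1.73 -0.    1.15 -0.97]
m [0.464 0.    0.1  ] [-0.16  0.43  1.89 -0.    0.82 -0.97]
m [0.651 0.072 0.13 ] [-0.01  0.69  1.29 -0.    1.16 -0.92]
m [0.651 0.072 0.235] [-0.01  0.6   1.16 -0.    1.38 -0.92]
l [0.437 0.308 0.225] [ 0.47  0.39  1.55 -0.    1.21 -0.94]
l [0.437 0.308 0.1  ] [ 0.47  0.53  1.7  -0.    0.91 -0.94]
l [0.658 0.179 0.13 ] [ 0.15  0.74  1.2  -0.    1.2  -0.91]
l [0.658 0.179 0.235] [ 0.15  0.66  1.06 -0.    1.43 -0.91]
above t=1.5 [ 0.4686 -0.2978  0.2251] w 0.0850 gf 0 [-0.65  0.11 -1.21]
[-0.7   0.42  1.49 -0.    1.23 -0.94]
down hit=False t=2.7 [ 0.4694 -0.2974  0.1007] w 0.0849 gf 0 [0.2  0.55 0.39]
[ 0.14484123 -0.01390805  0.11663397]
grip t=3.2 [ 0.4697 -0.297   0.1004] w 0.0528 gf 47 [2.45 0.99 3.04]
tug dFz -0.64 t=4.1 [ 0.4696 -0.297   0.1034] w 0.0529 gf 47 [ 2.47  0.75 -0.57]
```

```bash
cat >> act.py <<'E'
def screw(f0,da=1.55):
    p=r.read_state()["eef_pos"]
    r.move_straight([p[0],p[1],p[2]-.0035],speed=.02); say("lowered")
    a=np.array(r.read_state()["joint_positions"])
    n=4
    for i in range(n):
        b=a.copy(); b[5]+=da*(i+1)/n; r.movej(b); r.hold(.05); print("j6 %.2f mz %.3f"%(b[5],r.read_state()["torque"][2]))
    say("screwed")
E
python3 - <<'E'
from act import *
screw(None)
tug(np.array([.14,0,.12]))
E
```

```text
lowered t=4.4 [ 0.4699 -0.2969  0.1002] w 0.0526 gf 48 [2.77 2.48 5.49]
j6 -0.55 mz 0.002
j6 -0.16 mz -0.009
j6 0.23 mz 0.002
j6 0.61 mz -0.004
screwed t=6.5 [ 0.4696 -0.2963  0.1002] w 0.0530 gf 48 [-1.38 -0.45  5.51]
tug dFz -5.80 t=7.3 [ 0.4696 -0.2962  0.1032] w 0.0530 gf 48 [-0.14 -0.19 -5.95]
```

```bash
cat >> act.py <<'E'
def place(k,via=None):
    p=r.read_state()["eef_pos"]; s=SLOT[k]; zt=.235
    r.move_straight([p[0],p[1],zt],speed=.12); say("up")
    if via is not None: r.move_straight([*via,zt],speed=.18)
    r.move_straight([*s,zt],speed=.16)
    r.move_straight([*s,.138],speed=.1); say("near")
    h=r.move_straight([*s,.126],speed=.015,max_force=3.5); say("set hit=%s"%h)
    return h
def release():
    command_gripper(.085); r.hold(.1); say("open")
    p=r.read_state()["eef_pos"]; r.move_straight([p[0],p[1],.24],speed=.15)
E
python3 - <<'E'
from act import *
place("r",(.62,-.21))
E
```

```text
up t=8.6 [ 0.4692 -0.2959  0.2341] w 0.0531 gf 48 [-0.12 -0.5  -4.97]
near t=12.0 [ 0.6455 -0.0355  0.1389] w 0.0525 gf 48 [-0.67 -0.51 -5.71]
set hit=True t=12.6 [ 0.6449 -0.0357  0.1303] w 0.0528 gf 49 [ 1.97 -1.07  2.86]
```

```bash
python3 - <<'E'
from act import *
import cv2
release()
p,d=optics.get_image("top"); cv2.imwrite("pics/top1.png",p[120:320,80:460,::-1])
if not approach("m"):
    f0=fz(); print(f0)
    command_gripper(.045,45); say("grip"); tug(f0)
E
```

```text
open t=13.1 [ 0.6437 -0.0353  0.1286] w 0.0850 gf 0 [-0.93 -0.15  0.74]
above t=15.9 [4.645e-01 4.000e-04 2.250e-01] w 0.0854 gf 0 [-0.3  -0.28 -0.14]
[-0.16  0.26  1.73  0.    1.15 -0.96]
down hit=False t=17.1 [4.646e-01 4.000e-04 1.005e-01] w 0.0850 gf 0 [ 0.81 -0.13 -0.7 ]
[ 0.08891485 -0.42237234  0.54464471]
grip t=17.6 [0.4649 0.0008 0.1005] w 0.0529 gf 47 [2.76 3.49 2.24]
tug dFz -0.77 t=18.5 [0.4648 0.0007 0.1034] w 0.0530 gf 47 [ 1.08  1.04 -0.17]
```

Also loose: only about 0.8 N of pull at 3 mm. I'll screw it down and tug again.

```bash
python3 - <<'E'
from act import *
screw(None)
if tug(np.array([0,0,.2]))<-3.2: place("m")
E
```

```text
lowered t=18.8 [0.4651 0.0009 0.1002] w 0.0525 gf 48 [1.47 2.91 4.59]
j6 -0.58 mz -0.054
j6 -0.19 mz -0.036
j6 0.20 mz -0.017
j6 0.59 mz -0.019
screwed t=20.9 [0.4648 0.001  0.1   ] w 0.0529 gf 48 [-1.45  0.32  2.86]
tug dFz -4.98 t=21.7 [0.4647 0.001  0.103 ] w 0.0529 gf 48 [-0.1  -0.32 -3.97]
up t=22.9 [0.4643 0.0011 0.2343] w 0.0527 gf 48 [ 0.35 -0.85 -4.7 ]
near t=25.4 [0.652  0.0718 0.1389] w 0.0530 gf 48 [-0.43  0.39 -4.56]
set hit=True t=26.0 [0.652  0.0714 0.1301] w 0.0527 gf 49 [ 2.64 -1.16  4.14]
```

View pics/top1.png

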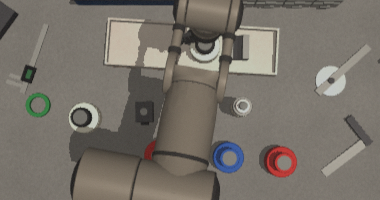

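The crop shows the first tub standing on the shelf at about (205,45), left of the V-block. The other objects in view have not moved. The second tub is now down on its slot, so I'll release it and go to the third.

```bash
python3 - <<'E'
from act import *
release()
if not approach("l"):
    f0=fz(); print(f0)
    command_gripper(.045,45); say("grip"); d=tug(f0)
    if d>-2.5:
        screw(None); d=tug(f0)
    if d<-3.2: place("l")
E
```

```text
open t=26.5 [0.6506 0.0717 0.1284] w 0.0851 gf 0 [ 0.14 -0.13  0.92]
above t=28.9 [0.4374 0.3072 0.2248] w 0.0848 gf 0 [ 0.65 -0.18  0.09]
[ 0.47  0.39  1.55 -0.    1.21 -0.94]
down hit=False t=30.1 [0.4374 0.3077 0.1007] w 0.0851 gf 0 [0.08 0.15 0.68]
[-0.14455831 -0.47585352 -0.12132463]
grip t=30.6 [0.4377 0.3084 0.1007] w 0.0528 gf 47 [0.56 5.26 3.36]
tug dFz -0.48 t=31.6 [0.4375 0.3083 0.1036] w 0.0527 gf 47 [-0.4   0.33 -0.55]
lowered t=31.9 [0.4377 0.3085 0.1003] w 0.0528 gf 48 [0.39 2.5  2.89]
j6 -0.56 mz -0.064
j6 -0.17 mz -0.038
j6 0.22 mz 0.103
j6 0.61 mz 0.083
screwed t=33.9 [0.4373 0.3086 0.1001] w 0.0530 gf 47 [-1.66 -1.03 -1.09]
tug dFz -5.23 t=34.7 [0.4373 0.3086 0.103 ] w 0.0528 gf 48 [-0.59 -0.23 -4.72]
up t=36.0 [0.4369 0.3083 0.2342] w 0.0526 gf 48 [-0.62  0.23 -5.62]
near t=38.8 [0.6585 0.1793 0.139 ] w 0.0528 gf 48 [ 0.52  0.58 -4.94]
set hit=True t=39.4 [0.6584 0.179  0.1303] w 0.0525 gf 49 [ 2.17 -0.68  4.76]
```

```bash
python3 - <<'E'
from act import *
from geo import *
release()
p=r.read_state()["eef_pos"]; r.reach([.42,.38,.3],q(np.arctan2(.38,.42)+np.pi/2)); r.hold(.3); say("away")
m=optics.camera_model("top"); pic,d=optics.get_image("top"); cv2.imwrite("pics/top2.png",pic[:,:,::-1])
s,_=optics.get_image("side"); cv2.imwrite("pics/side2.png",s[:,:,::-1])
W=cloud(d,m); Z=W[...,2]; mk=np.zeros(Z.shape,np.uint8); mk[130:200,175:370]=(abs(Z-.136)<.012)[130:200,175:370]
n,l,st,c=cv2.connectedComponentsWithStats(mk)
for i in range(1,n):
    if st[i,4]>60: P=ray(m,*c[i],np.median(Z[l==i])); print(P.round(4),"shelf-local",round((P[:2]-C)@[ey[1],-ey[0]],4),round((P[:2]-C)@ey,4))
E
```

```text
open t=39.9 [0.657  0.1789 0.1283] w 0.0850 gf 0 [ 0.81 -0.63  0.66]
away t=42.3 [0.4207 0.3795 0.2996] w 0.0853 gf 0 [0.08 0.09 0.03]
[0.6573 0.176  0.1358] shelf-local -0.0005 0.1778
[0.65   0.0694 0.1357] shelf-local -0.0013 0.0709
[ 0.6416 -0.0376  0.1358] shelf-local -0.0032 -0.0363
```

View pics/side2.png

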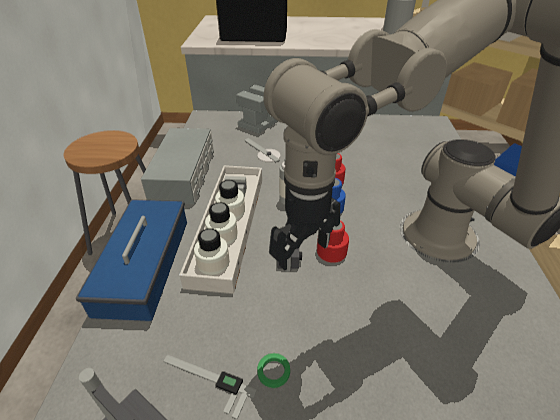

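View pics/top2.png

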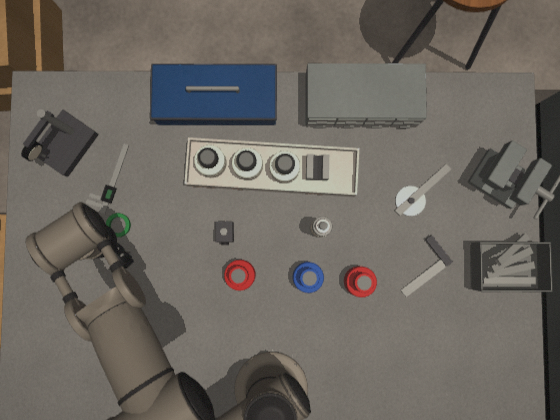

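The final top view shows all three tubs upright on the shelf at about (209,160), (246,162) and (285,165), next to the V-block at (317,167). The side view also shows them upright, and everything else is where it was. The cap-top heights and shelf positions come out as expected and the arm is clear, so I'm handing in.

```bash
python3 -c "
from workcell import r
print(r.finish_job())"
```

```text
the job is handed in; nothing more can be done
None
```

The job is handed in: all three caps tugged loose, so each was screwed down until a second tug took its tub's full weight, and the three tubs now stand upright on the shelf beside the V-block, with everything else seen where it was.

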